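Clamp the glued dreidel and hold it

TASK

The wooden dreidel on the clamp board has just been glued: first set the clamp's red selector lever to the green mark (straight out from the housing), then pump the orange trigger until the orange sprung pad reaches the dreidel, presses it against the fixed jaw and has sunk about half of its 9 mm into its sleeve; never drive it nearly all the way in, that would crush the joint. Move the jaw only with the trigger, never by pushing the bar or pad, and leave the other things on the sill where they stand. Finish while still holding the trigger squeezed with the fingers so that the pad keeps pressing the dreidel; do not let go.

Things in the scene. Friction and masses are not known exactly. Their poses are not given: they have to be found in the camera images.
- clamp: Ratchet clamp fixed on a plywood board 90 x 330 x 12 mm; stands at varying place and yaw, never moves. Origin: sill level under the middle of the blue housing (60 x 90 mm, top at 56 mm). z up; +y along the bar to the dreidel and fixed jaw; handle and trigger stick out to -x, lever to +x. Bar axis at x = 0, 30 mm above the sill. Free air under handle and trigger down to the sill.
- handle (a point): Middle of the fixed black handle, at x = -90, y = -20 mm of the clamp, 34 mm above the sill. The handle is a bar along the clamp's x (from -40 to -125 mm), 14 mm thick (y -27 to -13), z 16 to 52 mm.
- fixed_jaw (a point): Middle of the face of the fixed steel jaw, square to the bar, at y = 151 mm of the clamp and 35 mm above the sill; it faces the clamp's -y. Jaw block 50 x 18 x 46 mm on the board.
- lever (a joint): Red selector lever turning about a vertical axis at x = 8, y = 0 mm of the clamp. 0 rad = straight out along the clamp's +x, at the green mark; negative = knob swung to the clamp's -y, positive to +y; range -0.95 to 0.25. Stays where it is left (friction about 2 N at the knob). Swung back from the mark it lifts the ratchet pawl and the trigger does not move the jaw.
- lever_knob (a point): Middle of the grip part of the lever's upright round knob: 14 mm diameter, from 62 to 92 mm above the sill, on the lever 70 mm from its axis; this point is 79 mm above the sill. The flat lever arm (9 mm wide, z 58 to 64 mm) runs from the knob to the axis.
- trigger (a joint): Orange trigger on a vertical hinge at x = -24, y = 16 mm of the clamp; 0 = released (spring, 2 to 4.5 N at the roll), 0.22 rad = full squeeze (stop), towards the handle. It drives the pawl 8 mm; teeth are 6 mm apart: a full pump moves the jaw 6 mm (the first maybe 2) after some idle travel. Let it return to 0 to pump again. Driving takes (4 N + pad force)/1.8 at the roll besides the spring.
- trigger_roll (a point): Middle of the round upright roll on the trigger to press on: 14 mm diameter, z 18 to 52 mm, this point 35 mm above the sill; 66 mm from the hinge, at x = -90, y = 23 mm of the clamp when released. It moves 14.5 mm towards the handle in a full squeeze. Over the outside, handle's rear face (y = -27) to roll's front: 57 mm released, 42.5 mm squeezed.
- trigger_bar: The orange trigger bar with the roll; the part that the fingers must still press at the end. Origin on the trigger's hinge axis at sill height.
- ram (a joint): Travel in m of the toothed bar with the moving jaw, along the clamp's +y. Starts at 0 to 0.014. At 0.030 (plunger out) the pad just reaches a dreidel lying against the fixed jaw. Friction of 4 N keeps it in place when the trigger is released; a pad force above that pushes it back.
- ram_bar: The toothed steel bar with the dark sleeve at its front, not to be touched by the robot. Origin on the bar's axis, at the clamp's y = ram travel.
- plunger (a joint): How far in m the sprung green plunger with the pad is pushed into the sleeve: 0 = out, 0.009 = fully in; stiffness 2 N per mm, so 4.5 mm means 9 N on the dreidel. The open gap between sleeve and orange pad is 9 mm minus this.
- pad_face: Orange round pressing pad, 28 mm diameter, 6 mm thick, on the plunger. Its origin lies on the bar's axis 85 mm behind (clamp -y of) the pad's front face.
- dreidel: Wooden dreidel lying on one flat on the clamp board between pad and fixed jaw: square body 36 mm, stem 24 mm long towards the clamp's -x, point 16 mm towards +x, 35 g, loose, 0 to 4 mm off the fixed jaw at the start. Origin: middle of the body's underside. The pad slides it against the jaw; it need not be touched.
- menorah: Brass-coloured menorah, 275 mm wide, 217 mm tall, loose bystander. Origin under its foot.
- bowl: White porcelain bowl, 120 mm diameter, 50 mm tall, bystander. Origin under its middle.
- tealight_cup: Glass tealight cup, 60 mm diameter, 55 mm tall, bystander. Origin under its middle.
- lighter: Black plastic lighter lying flat, 24 x 76 x 12 mm, bystander. Origin under its body.
- glue_bottle: White glue bottle with orange cap, 44 mm diameter, 120 mm tall, bystander. Origin under its middle.
- trays: Two stacked white plastic trays with clear sliding doors, 340 mm long, 240 mm deep, 207 mm tall in all, fixed, long side across the sill. Origin under the middle.
There are look-alikes about, which are no part of the job. Of the things shaped like the dreidel, the wooden one is meant.

How it is judged (in metres and radians):
On the way, in this order (a step that is already met when the one before it is completed fails the run):
1. the lever stands at the green mark, within 0.13 rad (value of joint lever between -0.13 and 0.13 rad), for 0.3 s.
2. the pad presses the dreidel with more than 1 N while the fingers press the trigger (contact force between pad_face and dreidel above 1 N and contact force between the fingers and trigger_bar above 1 N), for 0.1 s.
At the end, for the whole second after the job is handed in: The lever is within 0.13 rad of the green mark; the dreidel lies flat against the fixed jaw (within about 4 mm) and the pad presses it with 3 to 13 N (plunger about 1.5 to 6.5 mm in); the fingers still press the trigger (over 1 N) and keep it squeezed (over 0.02 rad); the dreidel is at rest (all of step 1 and contact force between pad_face and dreidel between 3 and 13 N and contact force between the fingers and trigger_bar above 1 N and value of joint trigger above 0.02 rad and y of dreidel in the frame of clamp above 0.129 m and angle between dreidel's own z axis and vertical below 0.15 rad and linear speed of dreidel below 0.02 m/s); the arm keeps its last pose, push and grip.
It fails at once if the dreidel is pressed with more than 15 N (plunger 7.5 mm in) (contact force between pad_face and dreidel above 15 N).
It fails at once if the robot pushes the bar or the pad (over 1 N) (contact force between any of the fingers, the arm and ram_bar above 1 N or contact force between any of the fingers, the arm and pad_face above 1 N).
It fails at once if the menorah, bowl, tealight cup, lighter or glue bottle is moved more than 30 mm (distance of any of menorah, bowl, tealight_cup, lighter, glue_bottle from where it was at the start of the episode above 0.03 m).
It also fails if it takes over 58 s, if anything falls off the work surface, if the arm or the gripper's body presses on something with over 40 N, if the wrist force passes 120 N, or if a joint passes its speed limit or range.

ROBOT

A 6-joint arm with a two-finger parallel gripper is mounted at the origin on the work surface. World frame = base frame: x ahead of the robot, y to its left, z up, the work surface at z = 0. Lengths are in mm, angles in rad, forces in N, time in s.
With the tool pointing down it reaches from about 300 to 775 mm from the base axis. Payload 14.6 kg.
Tool frame: the origin (TCP) lies on the centre line of the jaws, within the pads' length; the fingertips stand 22 mm ahead of it and the grasp point (between the pads) lies 3 mm ahead of it (manip.tcp_to_tips is the distance from the TCP to the fingertips, in mm); z points along the fingers, y is the direction in which the jaws open and shut (so a half turn about z gives the same grasp; the last joint's range is limited). The gripper opens to 94 mm and grips with 3 to 60 N. Pads are 16 mm wide; open, the fingers measure 119 mm over their backs; the gripper's body (75 mm by 177 mm) begins 78 mm behind the grasp point.
Start: joints at [-1.326, 0.3, 1.521, -0, 1.321, -0.067], TCP at [168.718, -523.473, 227.446] pointing down, gripper open.
Joint ranges: [-3.03, 3.03], [-0.79, 2.21], [0.23, 2.52], [-1.04, 4.18], [0, 3.07], [-2.55, 2.55]. Speed limits (rad/s): [2.22, 2.22, 2.57, 3.14, 3.14, 3.14].

INTERFACE

Orientations are given as [roll, pitch, yaw] about the fixed x, y, z axes, in that order (R = Rz(yaw) Ry(pitch) Rx(roll)).
In Python, from cell import manip, vision, workorder gives the robot as it stands.
- The arm moves only by the tool carry_out, never from a script. Its argument "deltas" is a list of rows, each a list of 3 entries, a list of its own where there are three numbers: the shift along the tool's x, y, z in cm, then the turn about the tool's z in degrees, then the opening, from 0 (shut) to 1 (fully open). A call has 1 to 20 rows; each row shifts and turns the commanded pose from where the row before left it, along the tool's axes as they then stand; what a row does not reach is not made up. A row lasts 1/12 s, in which the tool goes at most 41.7 mm and 7.16 degrees, less where a joint would pass 70% of its speed; a pose out of reach is approached as far as the arm can. A call with a gripper value outside its range is refused whole. The fingers move at their own pace and stop on an object; "grip_force" is the grip in N (left out, the last holds). Time passes only in rows, so rows that do not move let the fingers close. It gives the time, the measured TCP pose, the force and the opening at its end, in the units of the state.
- manip.read_state(): the state, without advancing time (a new reading comes with each control period).
- vision.camera(name): name is "side" or "top"; returns (picture, depth): 384x512x3 uint8, red, green, blue; 384x512 float32, mm along the optical axis (not along the pixel's ray), 0 where there is no reading.
- vision.calibration(name): a dict with "mtx" (3x3 intrinsics, pixels), "eye" and "orientation" of the camera in the world. Camera axes: x right, y down, z forward; pixel columns grow to the right and rows downward; lengths in mm; the calibration is good to about 2 mm. A picture is of the moment at which its call begins. calibration takes no time and is no camera call.
- workorder.sign_off(): hands the job in, once; it reports no verdict.
The state is a dict: "clock": time; "joints": joint angles; "qd": joint speeds; "effort": joint torques, N m; "eef_pos": TCP position; "eef_rot": TCP orientation; "wrist_force": force on the tool from outside, world axes, zero at the start; "moment": the same for the moment, N m; "finger_gap": finger opening in mm.
Only numpy, scipy, OpenCV 4.12 (cv2) and the standard library are available. Lean on these libraries where they do the work, as an engineer would, in place of code of your own. Each camera call takes 0.05 s, during which the arm holds its last target.

## Working session

There is one attempt and no reset: what is moved stays moved. The work goes in short steps, Python scripts to look and compute and a tool call to move; the robot and the scene stay as the last step left them, time stands still between calls to the robot, and variables do not carry over. Pictures are saved under pics/ and viewed, and the job is handed in when it is done.

Besides the shell and the picture viewer there is one more tool, called after "Request:" in YAML: its name, and indented under it one key for each argument. carry_out: Moves the arm, as the interface text tells. Its arguments: {"type":"object","properties":{"deltas":{"type":"array","items":{"type":"array"}},"grip_force":{"type":"number"}},"required":["deltas"]}

```bash
mkdir -p pics; python3 - <<'E'
from cell import manip, vision, workorder
import cv2,numpy as np
s=manip.read_state();print(s)
for n in("side","top"):
    p,d=vision.camera(n);c=vision.calibration(n);print(n,c)
    cv2.imwrite(f"pics/{n}0.png",p[:,:,::-1]);np.save(f"{n}_d0.npy",d);np.save(f"{n}_p0.npy",p)
E
```

```text
{'clock': 0.0, 'joints': array([-1.32559018e+00,  3.00473065e-01,  1.52154704e+00, -6.02662302e-06,
        1.32070223e+00, -6.65929397e-02]), 'qd': array([-0.00149656, -0.00096104,  0.00089416,  0.00065985, -0.00065094,
        0.00117446]), 'effort': array([ 2.26322649e-03, -5.31804550e+01, -3.52736878e+01,  7.08976644e-02,
        2.43814825e-02, -1.01739654e-04]), 'eef_pos': array([ 168.66913679, -523.26236618,  226.89963839]), 'eef_rot': array([-3.14046508e+00, -6.93490007e-05,  3.11800539e-01]), 'wrist_force': array([ 0.16681204, -0.00518331, -0.00769767]), 'moment': array([0.01576792, 0.02561445, 0.04464461]), 'finger_gap': 94.21042451028212}
side {'mtx': array([[456.17112349,   0.        , 251.3798789 ],
       [  0.        , 456.17112349, 197.01619108],
       [  0.        ,   0.        ,   1.        ]]), 'eye': array([ 523.67593834, -982.92079458, 1120.43674407]), 'orientation': array([-2.38168558,  0.00991507, -0.01214865])}
top {'mtx': array([[371.87097974,   0.        , 257.43169392],
       [  0.        , 371.87097974, 191.87020848],
       [  0.        ,   0.        ,   1.        ]]), 'eye': array([4.57268248e+02, 1.06576765e+00, 1.16024800e+03]), 'orientation': array([-3.0562426 , -0.00745101, -1.57485453])}
```

View pics/side0.png

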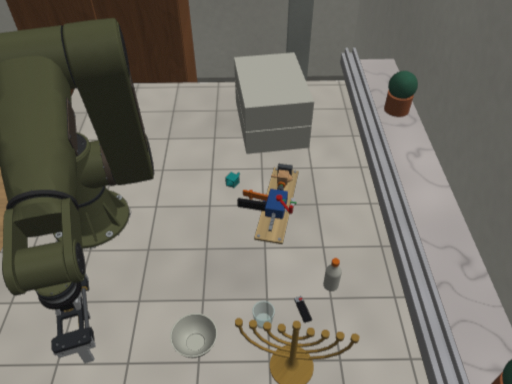

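View pics/top0.png

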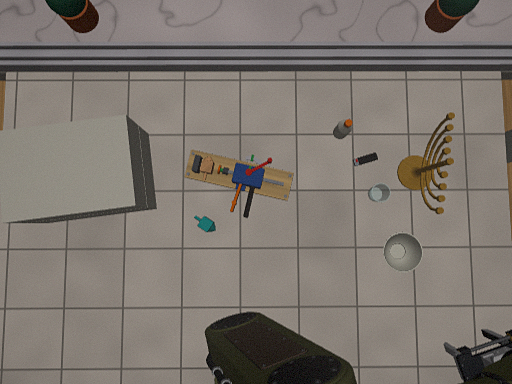

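```bash
cat > h.py <<'E'
import numpy as np,cv2
from scipy.spatial.transform import Rotation as R
from cell import vision
def proj(n,P):
    c=vision.calibration(n);r=R.from_euler('xyz',c['orientation']).as_matrix()
    q=(np.atleast_2d(P)-c['eye'])@r; u=q@c['mtx'].T; return u[:,:2]/u[:,2:]
def atz(n,uv,z):
    c=vision.calibration(n);r=R.from_euler('xyz',c['orientation']).as_matrix()
    uv=np.atleast_2d(uv).astype(float);v=np.c_[uv,np.ones(len(uv))]@np.linalg.inv(c['mtx']).T@r.T
    return c['eye']+v*((z-c['eye'][2])/v[:,2])[:,None]
def cloud(n,d):
    c=vision.calibration(n);r=R.from_euler('xyz',c['orientation']).as_matrix()
    v,u=np.mgrid[:d.shape[0],:d.shape[1]]
    q=np.stack([u,v,np.ones_like(u)],-1)@np.linalg.inv(c['mtx']).T*d[...,None]
    return q@r.T+c['eye']
E
python3 - <<'E'
from h import *
for n,(x0,y0,w,h) in dict(top=(170,135,140,100),side=(225,150,90,100)).items():
    p=np.load(f"{n}_p0.npy");d=np.load(f"{n}_d0.npy");X=cloud(n,d)
    k=5 if n=='top' else 6
    cv2.imwrite(f"pics/{n}z.png",cv2.resize(p[y0:y0+h,x0:x0+w,::-1],None,fx=k,fy=k,interpolation=cv2.INTER_CUBIC))
    hsv=cv2.cvtColor(p,cv2.COLOR_RGB2HSV);H,S,V=[hsv[...,i].astype(int) for i in range(3)]
    roi=np.zeros(H.shape,bool);roi[y0:y0+h,x0:x0+w]=1
    for name,m in dict(blue=(H>105)&(H<130)&(S>120),red=((H<5)|(H>174))&(S>150),orange=(H>=5)&(H<=14)&(S>170),dark=(V<50)).items():
        m=m&roi&(d>0)
        if not m.any(): continue
        Z=X[m]; 
        print(n,name,m.sum(),"z pct",np.percentile(Z[:,2],[5,25,50,75,95]).round(),'med',np.median(Z,0).round(1))
        if name=='blue':
            t=m&(abs(X[...,2]-56)<6);print('top face',t.sum(),X[t].mean(0).round(1),
              cv2.minAreaRect(X[t][:,:2].astype(np.float32)))
        if name in('red','orange'):print(X[m][::max(1,m.sum()//14)].round())
E
```

```text
top blue 514 z pct [25. 53. 55. 57. 59.] med [596.6  29.5  54.9]
top face 467 [600.6  22.5  55.2] ((603.7081298828125, 21.193340301513672), (87.12992095947266, 58.21938705444336), 76.73863983154297)
top red 96 z pct [58. 63. 66. 69. 92.] med [622.6  -6.5  65.9]
[[647. -41.  93.]
 [642. -38.  91.]
 [639. -41.  88.]
 [638. -39.  75.]
 [638. -33.  61.]
 [634. -30.  67.]
 [629.  -7.  60.]
 [625.  -6.  64.]
 [623.  -1.  63.]
 [619.  20.  67.]
 [619.  -1.  67.]
 [616.  14.  65.]
 [613.  23.  68.]
 [610.  26.  70.]
 [607.  26.  69.]
 [606.  26.  55.]]
top orange 101 z pct [38. 45. 47. 50. 53.] med [546.4  60.3  47.5]
[[636. 109.  38.]
 [626.  -1.  63.]
 [620. 112.  41.]
 [612. 113.  31.]
 [570.  45.  48.]
 [561.  51.  49.]
 [555.  48.  45.]
 [546.  57.  46.]
 [540.  57.  46.]
 [531.  63.  50.]
 [525.  60.  50.]
 [519.  62.  52.]
 [513.  66.  47.]
 [504.  71.  53.]
 [498.  69.  48.]]
top dark 221 z pct [24. 40. 49. 52. 54.] med [548.7  23.7  49.3]
side blue 372 z pct [32. 50. 53. 55. 57.] med [599.1  -3.1  53.2]
top face 284 [600.9  11.5  54. ] ((603.2408447265625, 15.837116241455078), (91.19075012207031, 60.96415328979492), 76.70380401611328)
side red 70 z pct [59. 63. 66. 76. 92.] med [627.7 -10.9  65.5]
[[614.  32.  60.]
 [620.  17.  71.]
 [620.  15.  68.]
 [619.  12.  66.]
 [619.  10.  64.]
 [619.   2.  64.]
 [622.  -4.  61.]
 [630. -16.  69.]
 [633. -20.  64.]
 [633. -25.  64.]
 [648. -50.  92.]
 [642. -54.  92.]
 [643. -52.  86.]
 [646. -53.  82.]]
side orange 128 z pct [28. 38. 42. 47. 50.] med [540.8  54.7  42.1]
[[624. 129.  28.]
 [622. 102.  45.]
 [636. 103.  34.]
 [521.  60.  51.]
 [524.  55.  52.]
 [521.  55.  47.]
 [505.  61.  37.]
 [534.  54.  44.]
 [514.  64.  29.]
 [544.  49.  44.]
 [573.  43.  49.]
 [544.  52.  36.]
 [573.  40.  48.]
 [563.  45.  38.]
 [573.  40.  38.]]
side dark 237 z pct [25. 34. 44. 50. 52.] med [530.2  12.8  44. ]
```

View pics/topz.png

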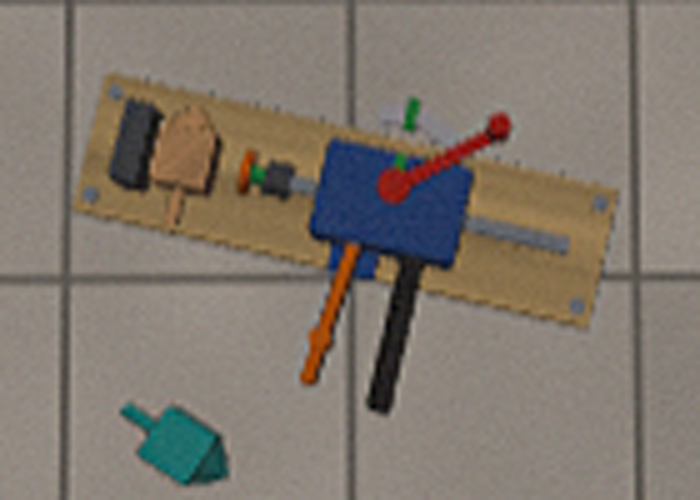

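View pics/sidez.png

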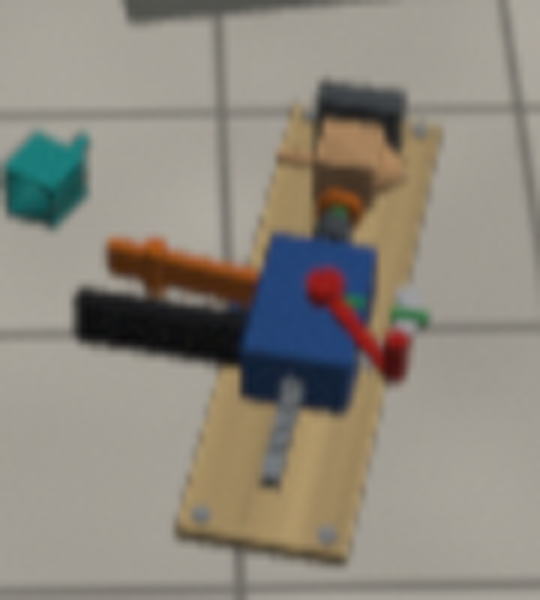

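```bash
cat > fit.py <<'E'
from h import *
from scipy.optimize import least_squares
def tp(n,c,k,x0,y0): return n,(c[0]+.5)/k-.5+x0,(c[1]+.5)/k-.5+y0
T=lambda c:tp('top',c,5,170,135); S=lambda c:tp('side',c,6,225,150)
F=[((30,45,56),T((332,138))),((30,-45,56),T((474,165))),((-30,-45,56),T((455,268))),((-30,45,56),T((311,238))),
((30,45,56),S((277,236))),((30,-45,56),S((354,390)))if 0 else ((30,45,56),S((376,248))),
((30,-45,56),S((352,386))),((-30,-45,56),S((243,365))),((-30,45,56),S((277,236))),
((-90,23,52),T((318,340))),((-90,23,52),S((155,243))),((-125,-20,52),T((380,406))),
((25,151,46+0),T((128,97)))]
del F[4]; del F[-1]
def w(p,P):
    c,s=np.cos(p[2]),np.sin(p[2]);P=np.atleast_2d(P);return np.c_[p[0]+c*P[:,0]-s*P[:,1],p[1]+s*P[:,0]+c*P[:,1],P[:,2]]
def res(p,views=('top','side')):
    return np.concatenate([proj(t[0],w(p,P))[0]-t[1:] for P,t in F if t[0] in views])
if __name__=='__main__':
    for v in (('top',),('side',),('top','side')):
        r=least_squares(res,[603,20,-.23],args=(v,));print(v,r.x.round(3));print(r.fun.reshape(-1,2).round(1).tolist())
    p=r.x
    for n,uv in(T((500,124)),) and [('top',T((500,124))[1:]),('side',S((398,340))[1:])]:
        q=atz(n,uv,90)[0];c,s=np.cos(p[2]),np.sin(p[2]);d=q[:2]-p[:2];l=np.array([c*d[0]+s*d[1],-s*d[0]+c*d[1]]);print('knob',q,l,np.hypot(*(l-[8,0])),np.arctan2(l[1],l[0]-8))
    # overlay
    fe=[(x,y,56) for x in(-30,30) for y in(-45,45)]+[(-90,23,52),(-125,-20,52),(-40,-20,52),(0,151,35),(78,0,85)]
    for n,(x0,y0,ww,h,k) in dict(top=(170,135,140,100,5),side=(225,150,90,100,6)).items():
        im=cv2.imread(f'pics/{n}z.png')
        for u in proj(n,w(p,fe)):
            cv2.circle(im,tuple(int(round(a)) for a in ((u[0]-x0+.5)*k,(u[1]-y0+.5)*k)),3,(255,255,255),-1)
        cv2.imwrite(f'pics/{n}fit.png',im)
E
python3 fit.py
```

```text
('top',) [ 6.03303e+02  2.04650e+01 -2.18000e-01]
[[-0.5, -0.4], [0.4, 0.6], [-0.0, -0.5], [-0.7, -0.9], [0.8, -0.1], [-0.0, 1.3]]
('side',) [ 6.05519e+02  1.18340e+01 -2.44000e-01]
[[1.0, 1.2], [-0.1, -1.6], [-0.7, -1.3], [-0.6, 0.3], [0.4, 1.7]]
('top', 'side') [ 6.04278e+02  1.77530e+01 -2.32000e-01]
[[0.6, -0.9], [1.4, 0.5], [0.7, -0.7], [0.1, -1.5], [0.4, -0.2], [-0.4, -3.1], [-1.0, -2.6], [-1.2, -1.0], [1.3, -0.6], [-0.2, 0.7], [0.3, 0.9]]
knob [643.55205879 -43.08883571  90.        ] [ 52.22218029 -50.16994417] 66.87768333220637 -0.8483261980776827
knob [645.60846495 -45.12548227  90.        ] [ 54.69210879 -51.67864849] 69.64794134310193 -0.8360460923805016
```

```bash
python3 -c "
import cv2,numpy as np
a=cv2.imread('pics/topfit.png');b=cv2.imread('pics/sidefit.png');b=cv2.resize(b,None,fx=.83,fy=.83)
a=cv2.resize(a,(450,321));b=cv2.resize(b,(340,378));o=np.zeros((378,790,3),np.uint8);o[:321,:450]=a;o[:,450:]=b;cv2.imwrite('pics/fit.png',o)"
```

```text
(no output)
```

View pics/fit.png

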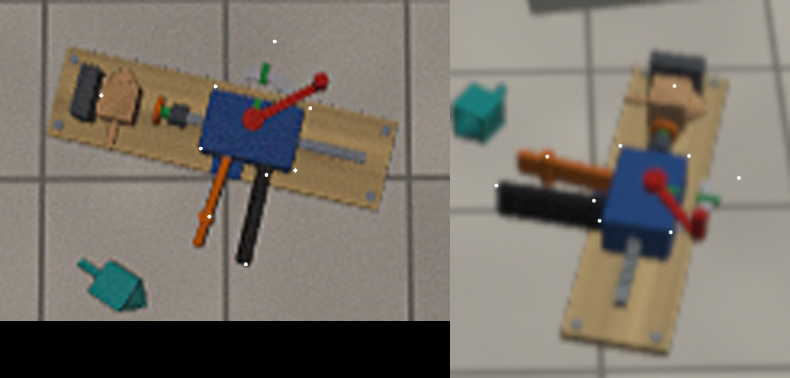

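```bash
python3 - <<'E'
from h import *
o=np.zeros((600,800,3),np.uint8)
p=np.load("side_p0.npy");a=cv2.resize(p[185:225,232:282,::-1],None,fx=15,fy=15,interpolation=cv2.INTER_CUBIC)
for i in range(0,50,5):cv2.putText(a,str(232+i),(i*15,10),0,.4,(255,255,255));cv2.line(a,(i*15,0),(i*15,600),(120,120,120))
for i in range(0,40,5):cv2.putText(a,str(185+i),(0,i*15+10),0,.4,(255,255,255));cv2.line(a,(0,i*15),(750,i*15),(120,120,120))
cv2.imwrite('pics/s15.png',a)
p=np.load("top_p0.npy");a=cv2.resize(p[155:220,222:272,::-1],None,fx=9,fy=9,interpolation=cv2.INTER_CUBIC)
for i in range(0,50,5):cv2.putText(a,str(222+i),(i*9,10),0,.4,(255,255,255));cv2.line(a,(i*9,0),(i*9,600),(120,120,120))
for i in range(0,65,5):cv2.putText(a,str(155+i),(0,i*9+10),0,.4,(255,255,255));cv2.line(a,(0,i*9),(750,i*9),(120,120,120))
cv2.imwrite('pics/t9.png',a)
E
```

```text
(no output)
```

View pics/s15.png

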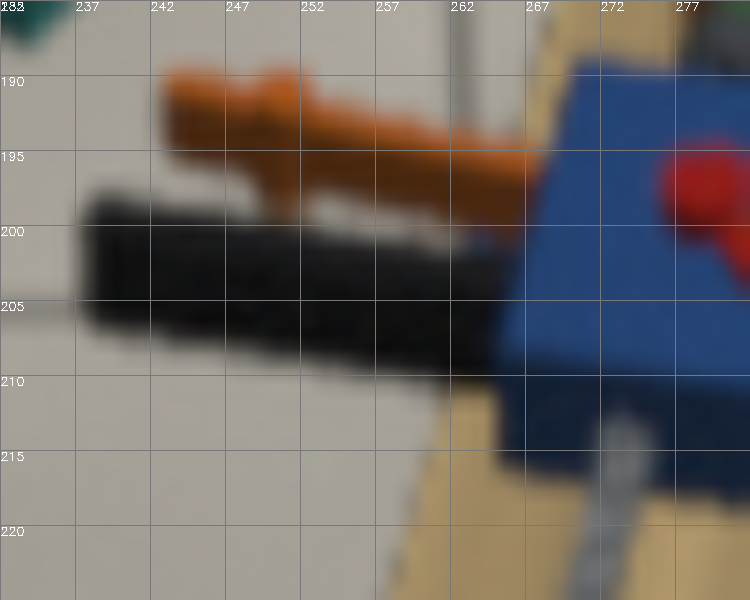

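View pics/t9.png

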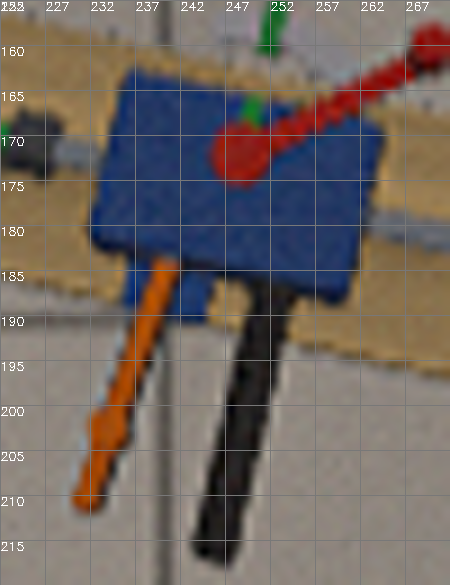

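```bash
cat > ff.py <<'E'
import fit
from fit import *
t=lambda x,y:('top',x,y); s=lambda x,y:('side',x,y)
fit.F=[((30,45,56),t(235.6,162.4)),((30,-45,56),t(264.4,169.3)),((-30,-45,56),t(259.7,187.6)),((-30,45,56),t(231.8,181.6)),((-90,23,52),t(233.8,202.2)),((-125,-20,52),t(246,215.8)),
((-30,45,56),s(269.8,188.5)),((-30,-45,56),s(264.7,208.3)),((30,-45,56),s(283.2,211.7)),((30,45,56),s(287.2,190.8)),((-90,23,52),s(250.5,190.3))]
for v in (('top',),('side',),('top','side')):
    r=least_squares(res,[603,20,-.23],args=(v,));print(v,r.x.round(3));print(r.fun.reshape(-1,2).round(1).tolist())
E
python3 ff.py
```

```text
('top',) [ 6.03153e+02  2.05660e+01 -2.19000e-01]
[[-0.1, -0.5], [0.4, -1.0], [0.8, 0.1], [-0.7, -0.3], [0.1, 0.4], [-0.5, 1.3]]
('side',) [ 6.04935e+02  1.63230e+01 -2.32000e-01]
[[-0.0, -0.2], [-0.4, -0.1], [-0.1, -0.5], [0.6, 0.2], [-0.1, 0.8]]
('top', 'side') [ 6.03922e+02  1.92320e+01 -2.26000e-01]
[[0.4, -0.9], [0.9, -1.2], [1.2, -0.0], [-0.3, -0.7], [0.4, -0.0], [-0.4, 1.1], [-0.5, -0.8], [-0.7, -0.8], [-0.4, -1.3], [0.2, -0.5], [-0.5, 0.2]]
```

Request:
carry_out:
  deltas:
    - [[0,0,-2],6.2,0.5]
    - [[0,0,-2],6.2,0.5]
    - [[0,0,-2],6.2,0.5]
    - [[0,0,-2],6.2,0.5]
    - [[0,0,-1],6.2,0.5]

```text
clock: 0.52
eef_pos: [168.8, -523.7, 319.6]
eef_rot: [3.14, -0.001, -0.235]
wrist_force: [-0.7, 1.0, -0.6]
finger_gap: 64.0
```

Request:
carry_out:
  deltas:
    - [[1.7,-2.8,0],0,0.5]
    - [[1.7,-2.8,0],0,0.5]
    - [[1.7,-2.8,0],0,0.5]
    - [[1.7,-2.8,0],0,0.5]
    - [[1.7,-2.8,0],0,0.5]
    - [[1.7,-2.8,0],0,0.5]
    - [[1.7,-2.8,0],0,0.5]
    - [[1.7,-2.8,0],0,0.5]
    - [[1.7,-2.8,0],0,0.5]
    - [[1.7,-2.8,0],0,0.5]
    - [[1.7,-2.8,0],0,0.5]
    - [[1.7,-2.8,0],0,0.5]
    - [[1.7,-2.8,0],0,0.5]
    - [[1.7,-2.8,0],0,0.5]
    - [[1.7,-2.8,0],0,0.5]
    - [[1.7,-2.8,0],0,0.5]
    - [[1.7,-2.8,0],0,0.5]
    - [[1.7,-2.8,0],0,0.5]
    - [[1.7,-2.8,0],0,0.5]
    - [[0,0,0],0,0.5]

```text
clock: 2.18
eef_pos: [606.4, -74.9, 316.0]
eef_rot: [-3.141, 0.002, -0.226]
wrist_force: [0.2, -0.4, -0.8]
finger_gap: 47.2
```

```bash
cat > st.py <<'E'
from h import *
from cell import manip
import sys
CL=np.array([604,18.8,-0.2265])
s=manip.read_state();p=s['eef_pos'];c,n=np.cos(CL[2]),np.sin(CL[2]);d=p[:2]-CL[:2]
l=np.array([c*d[0]+n*d[1],-n*d[0]+c*d[1]]);f=s['wrist_force']
print('t',round(s['clock'],2),'tcp',p.round(1),'rot',s['eef_rot'].round(4),'clamp',l.round(1),'Fcl',np.round([c*f[0]+n*f[1],-n*f[0]+c*f[1],f[2]],2),'gap',round(s['finger_gap'],1))
E
python3 st.py
```

```text
t 2.18 tcp [606.4 -74.9 316. ] rot [-3.1409e+00  1.8000e-03 -2.2560e-01] clamp [ 23.4 -90.8] Fcl [ 0.25 -0.37 -0.8 ] gap 47.2
```

Request:
carry_out:
  deltas:
    - [[1.5,-1.9,-0.0],0,0.5]
    - [[1.6,-2.0,3],0,0.5]
    - [[0,0,3],0,0.5]
    - [[0,0,3],0,0.5]
    - [[0,0,3],0,0.5]
    - [[0,0,3],0,0.5]
    - [[0,0,2],0,0.5]
    - [[0,0,2],0,0.5]
    - [[0,0,2],0,0.5]
    - [[0,0,1.4],0,0.5]
    - [[0,0,0],0,0.5]

```text
clock: 3.1
eef_pos: [641.5, -48.0, 89.9]
eef_rot: [3.141, 0.006, -0.23]
wrist_force: [1.0, -0.5, -0.3]
finger_gap: 47.2
```

```bash
python3 st.py; cat > snap.py <<'E'
from h import *
import sys
tag=sys.argv[1]
for n in sys.argv[2:]:
    x0,y0,w,h,k=dict(top=(170,125,140,110,5),side=(220,140,100,100,6))[n]
    p,d=vision.camera(n);np.save(f'{n}_{tag}.npy',p)
    cv2.imwrite(f'pics/{n}_{tag}.png',cv2.resize(p[y0:y0+h,x0:x0+w,::-1],None,fx=k,fy=k,interpolation=cv2.INTER_CUBIC))
E
python3 snap.py a side
```

```text
t 3.1 tcp [641.5 -48.   89.9] rot [ 3.1411  0.0055 -0.2296] clamp [ 51.5 -56.7] Fcl [ 1.04 -0.26 -0.3 ] gap 47.2
```

View pics/side_a.png

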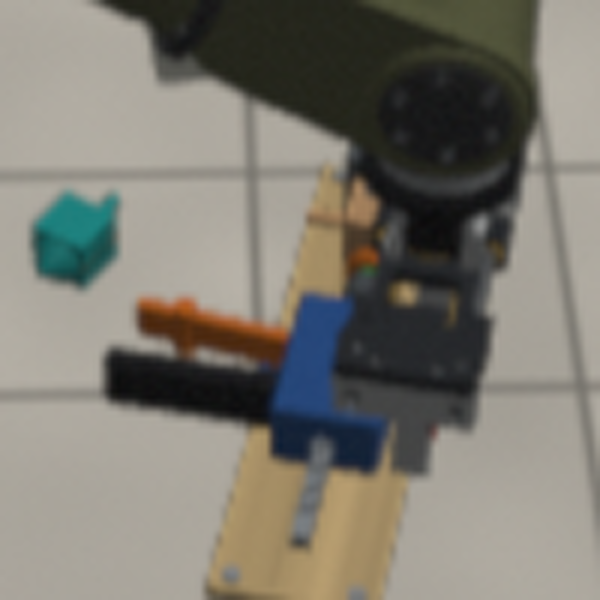

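Request:
carry_out:
  deltas:
    - [[0.4,-0.4,0],0,0.4]
    - [[0,0,0],0,0.2]
    - [[0,0,0],0,0.05]
    - [[0,0,0],0,0.05]
    - [[0,0,0],0,0.05]
    - [[0,0,0],0,0.05]
  grip_force: 8

```text
clock: 3.65
eef_pos: [647.9, -44.3, 93.8]
eef_rot: [-3.141, 0.0, -0.229]
wrist_force: [-2.0, 2.7, 2.9]
finger_gap: 13.7
```

```bash
python3 st.py
```

```text
t 3.65 tcp [647.9 -44.3  93.8] rot [-3.1406e+00  3.0000e-04 -2.2920e-01] clamp [ 57.  -51.6] Fcl [-2.52  2.19  2.9 ] gap 13.7
```

Request:
carry_out:
  deltas:
    - [[0.5,-0.55,0],0,0.05]
    - [[0.45,-0.55,0],0,0.05]
    - [[0.4,-0.65,0],0,0.05]
    - [[0.35,-0.65,0],0,0.05]
    - [[0.25,-0.7,0],0,0.05]
    - [[0.2,-0.7,0],0,0.05]
    - [[0.1,-0.7,0],0,0.05]
    - [[0.05,-0.7,0],0,0.05]
    - [[0,0,0],0,0.05]
    - [[0,0,0],0,0.05]

```text
clock: 4.48
eef_pos: [683.2, 0.9, 94.0]
eef_rot: [-3.141, -0.003, -0.229]
wrist_force: [5.9, 1.0, 0.6]
finger_gap: 13.8
```

```bash
python3 st.py
```

```text
t 4.48 tcp [683.2   0.9  94. ] rot [-3.1408e+00 -2.6000e-03 -2.2880e-01] clamp [81.2  0.4] Fcl [5.58 2.29 0.6 ] gap 13.8
```

Request:
carry_out:
  deltas:
    - [[0,0,0],0,0.4]
    - [[0,0,0],0,0.5]
    - [[0,0,-2],0,0.5]
    - [[0,0,-3],0,0.8]
    - [[0,0,-3],0,1]
    - [[-2.5,0,-3],0,1]
    - [[-2.5,0.3,0],0,1]
    - [[-2.5,0.3,0],0,1]
    - [[-2.5,0.3,0],0,1]
    - [[-2.5,0,0],0,1]
    - [[-2.5,0,0],0,1]
    - [[-2.1,0,0],0,1]
    - [[0,0,0],0,1]

```text
clock: 5.57
eef_pos: [511.0, 31.2, 203.6]
eef_rot: [3.142, 0.001, -0.229]
wrist_force: [-0.1, 0.3, -0.9]
finger_gap: 93.6
```

```bash
python3 st.py;python3 snap.py b top side
```

```text
t 5.57 tcp [511.   31.2 203.6] rot [ 3.1416e+00  1.1000e-03 -2.2880e-01] clamp [-93.4  -8.8] Fcl [-0.2   0.28 -0.87] gap 93.6
```

View pics/top_b.png

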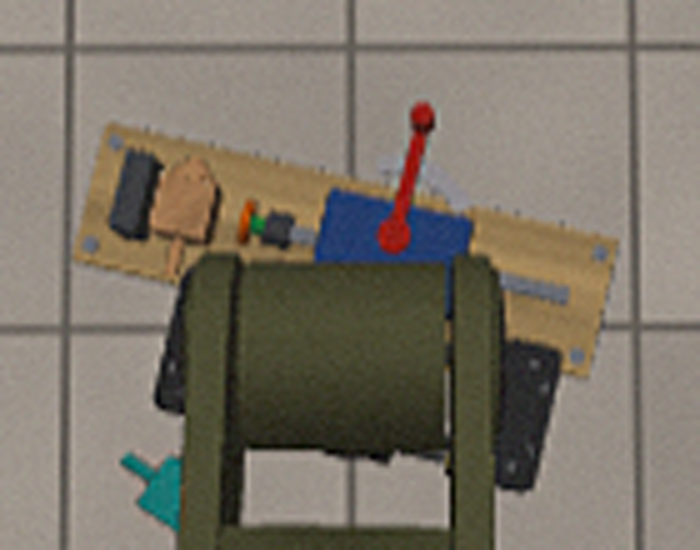

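View pics/side_b.png

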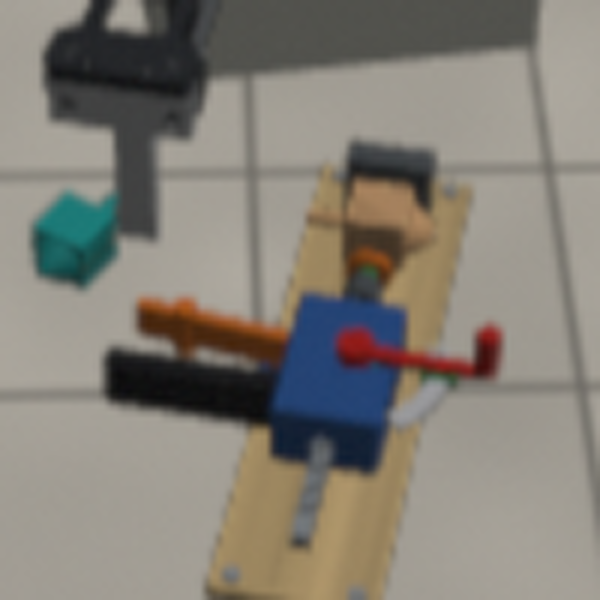

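```bash
python3 - <<'E'
from h import *
a=atz('top',[170+395/5-.4,125+236/5-.4],67)[0];b=atz('top',[170+422/5-.4,125+113/5-.4],92)[0]
d=(b-a)[:2];print(a,b,np.hypot(*d),np.arctan2(d[1],d[0])+.2265)
b2=atz('side',[220+488/6-.4,140+330/6-.4],92)[0];a2=atz('side',[220+355/6-.4,140+343/6-.4],68)[0]
d=(b2-a2)[:2];print(a2,b2,np.hypot(*d),np.arctan2(d[1],d[0])+.2265)
# expected axis
print(604+8*.974,18.8-8*.2245)
E
```

```text
[610.56429306  18.47431407  67.        ] [679.26503957   2.20180506  92.        ] 70.60160847925005 -0.006074577808814097
[612.53359674  16.50074578  68.        ] [680.12884967   1.54294804  92.        ] 69.23044078768899 0.008724600005550254
611.792 17.004
```

Request:
carry_out:
  deltas:
    - [[0.3,0,2],0,1]
    - [[0,0,3],0,1]
    - [[0,0,3],0,1]
    - [[0,0,3],0,1]
    - [[0,0,2],0,1]
    - [[0,0,2],0,1]
    - [[0,0,1],0,1]
    - [[0,0,0],0,1]
  grip_force: 40

```text
clock: 6.33
eef_pos: [516.0, 29.7, 41.3]
eef_rot: [3.141, 0.004, -0.23]
wrist_force: [-0.2, -0.2, 1.1]
finger_gap: 94.0
```

```bash
python3 st.py; python3 snap.py c side
```

```text
t 6.33 tcp [516.   29.7  41.3] rot [ 3.1408  0.0036 -0.2296] clamp [-88.2  -9.1] Fcl [-0.12 -0.27  1.07] gap 94.0
```

View pics/side_c.png

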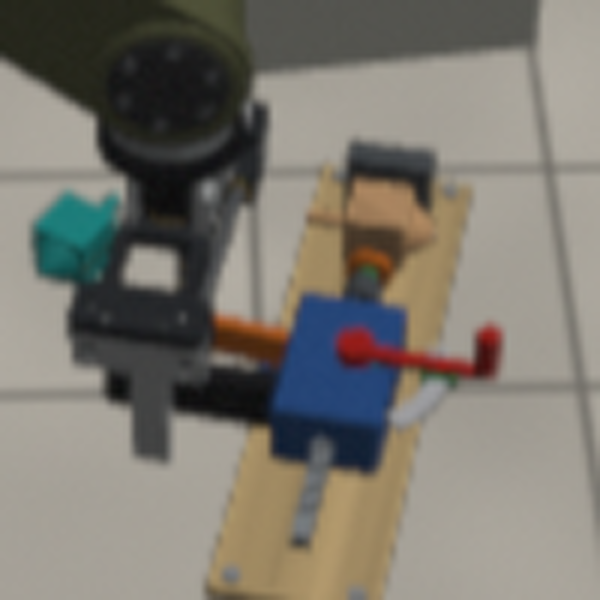

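Request:
carry_out:
  deltas:
    - [[0,0.5,0],0,1]
    - [[0,0.3,0],0,1]
    - [[0,0.2,0],0,1]
    - [[0,0.2,0],0,1]
    - [[0,0,0],0,1]

```text
clock: 6.8
eef_pos: [514.2, 18.0, 44.2]
eef_rot: [-3.141, -0.001, -0.23]
wrist_force: [0.1, 2.0, 2.5]
finger_gap: 93.8
```

```bash
python3 st.py
```

```text
t 6.8 tcp [514.2  18.   44.2] rot [-3.1411e+00 -1.3000e-03 -2.2970e-01] clamp [-87.3 -21. ] Fcl [-0.36  1.97  2.53] gap 93.8
```

Request:
carry_out:
  deltas:
    - [[0,0.2,0],0,1]
    - [[0,0.2,0],0,1]
    - [[0,0.2,0],0,1]
    - [[0,0,0],0,1]

```text
clock: 7.13
eef_pos: [512.7, 12.4, 43.8]
eef_rot: [-3.141, -0.001, -0.229]
wrist_force: [-0.2, 4.9, 4.3]
finger_gap: 94.1
```

```bash
python3 st.py
```

```text
t 7.13 tcp [512.7  12.4  43.8] rot [-3.141e+00 -7.000e-04 -2.295e-01] clamp [-87.5 -26.8] Fcl [-1.35  4.75  4.35] gap 94.1
```

Request:
carry_out:
  deltas:
    - [[0,0.15,0],0,1]
    - [[0,0.15,0],0,1]
    - [[0,0,0],0,1]

```text
clock: 7.38
eef_pos: [512.2, 10.0, 43.8]
eef_rot: [-3.14, -0.001, -0.23]
wrist_force: [1.3, 10.2, 2.7]
finger_gap: 93.9
```

```bash
python3 st.py
```

```text
t 7.38 tcp [512.2  10.   43.8] rot [-3.140e+00 -8.000e-04 -2.296e-01] clamp [-87.5 -29.1] Fcl [-1.03 10.21  2.71] gap 93.9
```

Request:
carry_out:
  deltas:
    - [[0,0.15,0],0,1]
    - [[0,0,0],0,1]

```text
clock: 7.55
eef_pos: [512.0, 9.6, 43.7]
eef_rot: [-3.138, -0.001, -0.23]
wrist_force: [3.9, 18.4, 0.2]
finger_gap: 93.5
```

```bash
python3 st.py
```

```text
t 7.55 tcp [512.    9.6  43.7] rot [-3.1385e+00 -1.1000e-03 -2.2960e-01] clamp [-87.5 -29.6] Fcl [-0.36 18.85  0.2 ] gap 93.5
```

Request:
carry_out:
  deltas:
    - [[0,0.15,0],0,1]
    - [[0,0,0],0,1]

```text
clock: 7.72
eef_pos: [511.9, 9.0, 43.7]
eef_rot: [-3.137, -0.001, -0.23]
wrist_force: [6.9, 28.6, -1.5]
finger_gap: 94.2
```

```bash
python3 st.py; python3 snap.py d side
```

```text
t 7.72 tcp [511.9   9.   43.7] rot [-3.137e+00 -1.400e-03 -2.296e-01] clamp [-87.5 -30.2] Fcl [ 0.29 29.44 -1.45] gap 94.2
```

View pics/side_d.png

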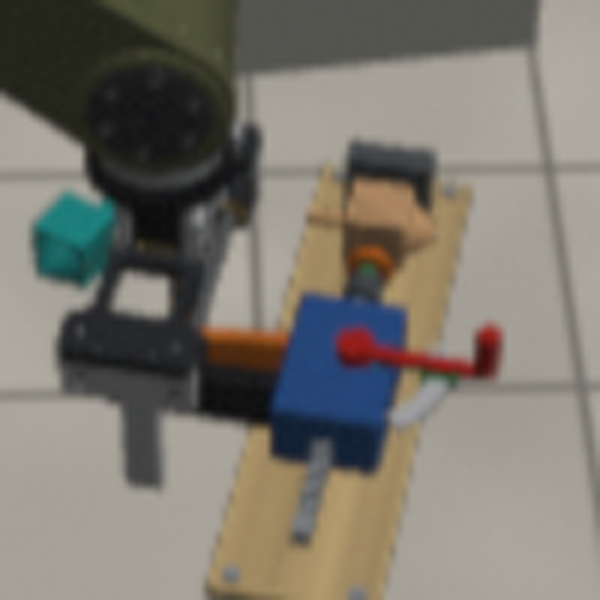

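Request:
carry_out:
  deltas:
    - [[0,-0.7,0],0,1]
    - [[0,-0.7,0],0,1]
    - [[0,-0.7,0],0,1]
    - [[0,0,0],0,1]
    - [[0,0,0],0,1]

```text
clock: 8.18
eef_pos: [515.7, 27.0, 43.3]
eef_rot: [3.141, 0.0, -0.229]
wrist_force: [-0.3, 0.8, 0.6]
finger_gap: 94.1
```

```bash
python3 st.py; python3 snap.py e side
```

```text
t 8.18 tcp [515.7  27.   43.3] rot [ 3.1412e+00  4.0000e-04 -2.2860e-01] clamp [-87.8 -11.8] Fcl [-0.46  0.71  0.64] gap 94.1
```

Request:
carry_out:
  deltas:
    - [[0,0.4,0],0,1]
    - [[0,0.4,0],0,1]
    - [[0,0.3,0],0,1]
    - [[0,0.3,0],0,1]
    - [[0,0,0],0,1]

```text
clock: 8.65
eef_pos: [512.0, 13.0, 43.2]
eef_rot: [-3.141, 0.002, -0.23]
wrist_force: [-3.5, 5.8, 0.3]
finger_gap: 94.2
```

```bash
python3 st.py
```

```text
t 8.65 tcp [512.   13.   43.2] rot [-3.1411e+00  1.7000e-03 -2.2980e-01] clamp [-88.4 -26.3] Fcl [-4.71  4.89  0.28] gap 94.2
```

Request:
carry_out:
  deltas:
    - [[0,0.2,0],0,1]
    - [[0,0.2,0],0,1]
    - [[0,0.1,0],0,1]
    - [[0,0,0],0,1]

```text
clock: 8.98
eef_pos: [511.2, 9.8, 43.2]
eef_rot: [-3.139, 0.001, -0.23]
wrist_force: [0.9, 18.8, -2.0]
finger_gap: 94.1
```

```bash
python3 st.py; python3 snap.py f side top
```

```text
t 8.98 tcp [511.2   9.8  43.2] rot [-3.1387e+00  1.3000e-03 -2.2980e-01] clamp [-88.4 -29.6] Fcl [-3.33 18.57 -1.98] gap 94.1
```

View pics/side_f.png

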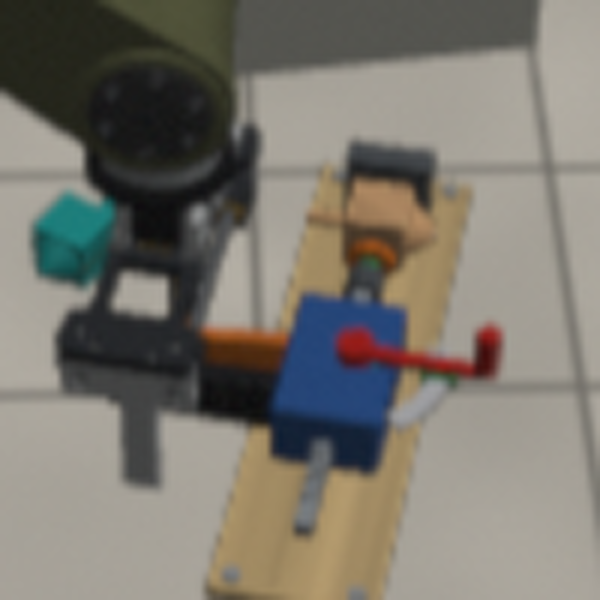

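View pics/top_f.png

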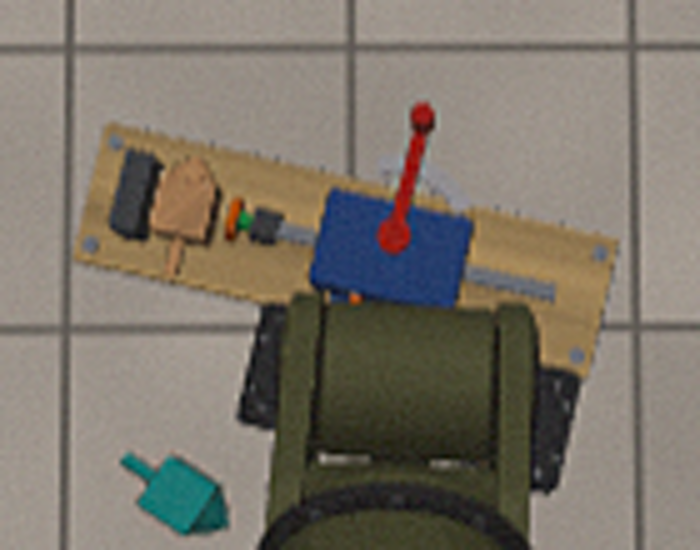

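```bash
cat > pad.py <<'E'
from h import *
import sys
def loc(n,q,z):
    q=q[0];c,s=np.cos(-.2265),np.sin(-.2265);d=q[:2]-[604,18.8];return np.round([c*d[0]+s*d[1],-s*d[0]+c*d[1]],1)
boxes=dict(top=(205,157,230,180),side=(270,176,290,190))
for f in sys.argv[1:]:
    n=f.split('_')[0];p=np.load(f+'.npy');hsv=cv2.cvtColor(p,cv2.COLOR_RGB2HSV);H,S,V=[hsv[...,i].astype(int) for i in range(3)]
    x0,y0,x1,y1=boxes[n];m=np.zeros(H.shape,bool);m[y0:y1,x0:x1]=1
    m&=(H<=13)&(S>190)
    ys,xs=np.nonzero(m);w=(S*V)[m].astype(float)
    c=[(xs*w).sum()/w.sum(),(ys*w).sum()/w.sum()]
    print(f,m.sum(),np.round(c,2),'clamp at z36',loc(n,atz(n,c,36),36))
E
python3 pad.py top_p0 top_b top_f side_p0 side_c side_d side_e side_f
python3 - <<'E'
from h import *
for t in 'bf':
  p=np.load(f'top_{t}.npy');print(p[170,200:235].tolist())
E
```

```text
top_p0 15 [218.68 168.6 ] clamp at z36 [-0.  93.7]
top_b 15 [218.71 168.47] clamp at z36 [ 0.4 93.7]
top_f 13 [216.12 168.2 ] clamp at z36 [ -0.6 101.6]
side_p0 10 [281.89 182.87] clamp at z36 [ 3.8 95.8]
side_c 12 [281.61 182.82] clamp at z36 [ 2.8 95.9]
side_d 13 [281.66 182.21] clamp at z36 [ 2.5 98.8]
side_e 12 [281.57 182.27] clamp at z36 [ 2.3 98.5]
side_f 12 [282.42 181.37] clamp at z36 [  4.3 103.3]
[[133, 101, 67], [153, 113, 77], [161, 120, 79], [163, 119, 85], [164, 123, 84], [149, 109, 72], [149, 111, 77], [145, 109, 76], [143, 104, 68], [151, 115, 80], [166, 124, 86], [78, 57, 37], [46, 36, 32], [120, 100, 65], [141, 114, 79], [134, 114, 77], [132, 112, 75], [135, 100, 62], [153, 64, 2], [119, 50, 6], [17, 86, 46], [28, 105, 51], [35, 103, 51], [55, 51, 61], [67, 65, 69], [64, 61, 60], [60, 59, 64], [56, 53, 58], [87, 87, 92], [132, 123, 116], [130, 116, 104], [141, 125, 102], [144, 126, 103], [174, 143, 92], [30, 57, 100]]
[[132, 95, 66], [152, 114, 77], [165, 122, 84], [163, 118, 79], [163, 123, 87], [152, 112, 79], [144, 106, 71], [143, 109, 75], [145, 109, 74], [151, 113, 79], [165, 119, 83], [78, 59, 37], [49, 36, 30], [119, 104, 71], [138, 119, 80], [135, 64, 22], [161, 75, 30], [22, 45, 27], [9, 76, 31], [29, 87, 46], [59, 59, 62], [60, 56, 62], [61, 61, 64], [57, 55, 55], [58, 60, 63], [56, 59, 58], [111, 111, 118], [114, 114, 116], [116, 114, 112], [122, 114, 107], [131, 117, 107], [142, 123, 102], [143, 124, 102], [172, 141, 93], [35, 58, 99]]
```

Request:
carry_out:
  deltas:
    - [[0,-0.6,0],0,1]
    - [[0,-0.7,0],0,1]
    - [[0,-0.7,0],0,1]
    - [[0,0,0],0,1]
    - [[0,0,0],0,1]
    - [[0,0.4,0],0,1]
    - [[0,0.4,0],0,1]
    - [[0,0.3,0],0,1]
    - [[0,0.3,0],0,1]
    - [[0,0.2,0],0,1]
    - [[0,0.2,0],0,1]
    - [[0,0.2,0],0,1]
    - [[0,0,0],0,1]

```text
clock: 10.17
eef_pos: [511.2, 9.8, 43.3]
eef_rot: [-3.138, 0.001, -0.23]
wrist_force: [0.2, 20.0, -1.5]
finger_gap: 93.8
```

```bash
python3 st.py; python3 snap.py g side top; python3 pad.py top_g side_g
```

```text
t 10.17 tcp [511.2   9.8  43.3] rot [-3.1385e+00  1.2000e-03 -2.2990e-01] clamp [-88.4 -29.7] Fcl [-4.3  19.51 -1.55] gap 93.8
top_g 15 [214.08 167.47] clamp at z36 [  0.3 108.2]
side_g 11 [282.32 180.22] clamp at z36 [  3.1 108.8]
```

View pics/top_g.png

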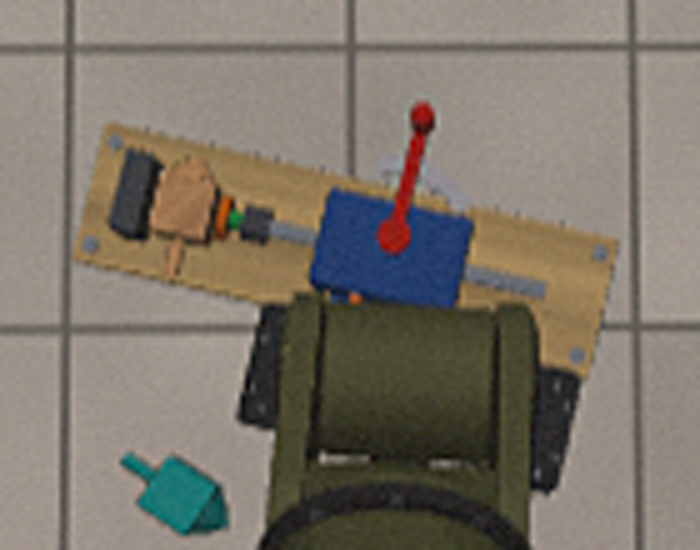

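Request:
carry_out:
  deltas:
    - [[0,-0.6,0],0,1]
    - [[0,-0.7,0],0,1]
    - [[0,-0.7,0],0,1]
    - [[0,0,0],0,1]
    - [[0,0,0],0,1]
    - [[0,0.4,0],0,1]
    - [[0,0.4,0],0,1]
    - [[0,0.3,0],0,1]
    - [[0,0,0],0,1]

```text
clock: 11.02
eef_pos: [513.0, 16.8, 43.3]
eef_rot: [-3.141, 0.001, -0.23]
wrist_force: [-2.2, 6.1, 0.9]
finger_gap: 93.9
```

```bash
python3 st.py
```

```text
t 11.02 tcp [513.   16.8  43.3] rot [-3.1411e+00  1.3000e-03 -2.2980e-01] clamp [-88.2 -22.4] Fcl [-3.52  5.5   0.91] gap 93.9
```

Request:
carry_out:
  deltas:
    - [[0,0.2,0],0,1]
    - [[0,0.2,0],0,1]
    - [[0,0,0],0,1]

```text
clock: 11.27
eef_pos: [512.1, 13.2, 43.3]
eef_rot: [-3.141, 0.001, -0.23]
wrist_force: [-2.9, 6.2, 0.7]
finger_gap: 93.9
```

```bash
python3 st.py
```

```text
t 11.27 tcp [512.1  13.2  43.3] rot [-3.1411e+00  1.4000e-03 -2.2970e-01] clamp [-88.3 -26.1] Fcl [-4.19  5.35  0.73] gap 93.9
```

Request:
carry_out:
  deltas:
    - [[0,0.2,0],0,1]
    - [[0,0.1,0],0,1]
    - [[0,0,0],0,1]

```text
clock: 11.52
eef_pos: [511.4, 10.5, 43.3]
eef_rot: [-3.141, 0.002, -0.23]
wrist_force: [-2.5, 7.1, 1.8]
finger_gap: 94.0
```

```bash
python3 st.py; python3 snap.py h side top; python3 pad.py top_h side_h
```

```text
t 11.52 tcp [511.4  10.5  43.3] rot [-3.1408e+00  1.5000e-03 -2.2960e-01] clamp [-88.4 -28.9] Fcl [-4.06  6.31  1.76] gap 94.0
top_h 15 [212.45 166.84] clamp at z36 [  1.  113.5]
side_h 10 [282.5  179.35] clamp at z36 [  3.  113.1]
```

View pics/top_h.png

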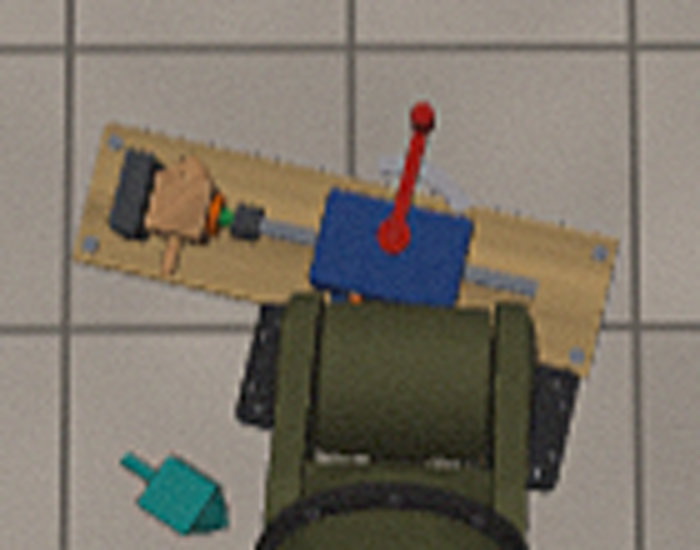

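Request:
carry_out:
  deltas:
    - [[0,0.15,0],0,1]
    - [[0,0,0],0,1]

```text
clock: 11.78
eef_pos: [511.3, 9.9, 43.3]
eef_rot: [-3.139, 0.001, -0.23]
wrist_force: [-0.4, 16.5, -1.3]
finger_gap: 94.3
```

```bash
python3 st.py
```

```text
t 11.78 tcp [511.3   9.9  43.3] rot [-3.1392e+00  1.2000e-03 -2.2970e-01] clamp [-88.4 -29.5] Fcl [-4.11 16.01 -1.33] gap 94.3
```

Request:
carry_out:
  deltas:
    - [[0,-0.6,0],0,1]
    - [[0,-0.7,0],0,1]
    - [[0,-0.65,0],0,1]
    - [[0,0,0],0,1]
    - [[0,0,0],0,1]
    - [[0,0.4,0],0,1]
    - [[0,0.2,0],0,1]
    - [[0,0.1,0],0,1]
    - [[0,0,0],0,1]

```text
clock: 12.53
eef_pos: [514.1, 21.0, 43.4]
eef_rot: [-3.141, 0.001, -0.23]
wrist_force: [-2.2, 4.5, 1.2]
finger_gap: 93.6
```

```bash
python3 st.py; python3 snap.py i side top; python3 pad.py top_i side_i
```

```text
t 12.53 tcp [514.1  21.   43.4] rot [-3.1411e+00  1.0000e-03 -2.2970e-01] clamp [-88.1 -18.1] Fcl [-3.12  3.92  1.17] gap 93.6
top_i 15 [212.36 167.09] clamp at z36 [  0.2 113.6]
side_i 10 [283.16 179.25] clamp at z36 [  5.1 114. ]
```

Request:
carry_out:
  deltas:
    - [[0,0.1,0],0,1]
    - [[0,0.1,0],0,1]
    - [[0,0,0],0,1]
    - [[0,0,0],0,1]

```text
clock: 12.97
eef_pos: [513.6, 19.3, 43.4]
eef_rot: [-3.141, 0.001, -0.229]
wrist_force: [-3.2, 5.3, 1.4]
finger_gap: 93.6
```

```bash
python3 st.py
```

```text
t 12.97 tcp [513.6  19.3  43.4] rot [-3.1411e+00  1.2000e-03 -2.2950e-01] clamp [-88.2 -19.8] Fcl [-4.27  4.46  1.37] gap 93.6
```

Request:
carry_out:
  deltas:
    - [[0,0.1,0],0,1]
    - [[0,0.1,0],0,1]
    - [[0,0,0],0,1]
    - [[0,0,0],0,1]

```text
clock: 13.3
eef_pos: [513.1, 17.4, 43.3]
eef_rot: [-3.141, 0.001, -0.229]
wrist_force: [-2.9, 6.5, 1.6]
finger_gap: 94.2
```

```bash
python3 st.py
```

```text
t 13.3 tcp [513.1  17.4  43.3] rot [-3.141e+00  1.400e-03 -2.295e-01] clamp [-88.3 -21.8] Fcl [-4.27  5.7   1.57] gap 94.2
```

Request:
carry_out:
  deltas:
    - [[0,0.1,0],0,1]
    - [[0,0,0],0,1]
    - [[0,0,0],0,1]

```text
clock: 13.55
eef_pos: [512.8, 16.5, 43.3]
eef_rot: [-3.141, 0.001, -0.229]
wrist_force: [-2.6, 6.3, 1.6]
finger_gap: 93.9
```

```bash
python3 st.py; python3 snap.py j side top; python3 pad.py top_j side_j
```

```text
t 13.55 tcp [512.8  16.5  43.3] rot [-3.141e+00  1.500e-03 -2.294e-01] clamp [-88.3 -22.7] Fcl [-3.95  5.54  1.56] gap 93.9
top_j 15 [211.93 167.02] clamp at z36 [1.000e-01 1.149e+02]
side_j 10 [282.87 178.83] clamp at z36 [  3.8 115.8]
```

View pics/top_j.png

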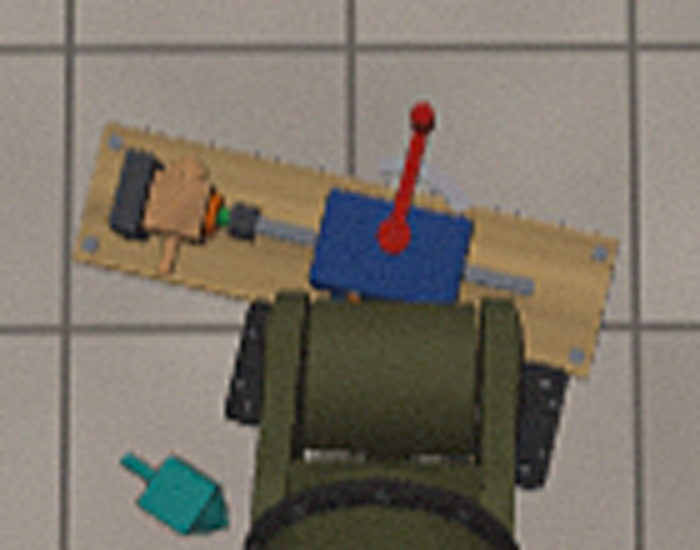

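Request:
carry_out:
  deltas:
    - [[0,0.1,0],0,1]
    - [[0,0,0],0,1]
    - [[0,0,0],0,1]

```text
clock: 13.9
eef_pos: [512.5, 15.6, 43.3]
eef_rot: [-3.141, 0.002, -0.229]
wrist_force: [-1.9, 6.3, 1.9]
finger_gap: 94.3
```

```bash
python3 st.py
```

```text
t 13.9 tcp [512.5  15.6  43.3] rot [-3.141e+00  1.600e-03 -2.294e-01] clamp [-88.4 -23.7] Fcl [-3.26  5.76  1.86] gap 94.3
```

Request:
carry_out:
  deltas:
    - [[0,0.1,0],0,1]
    - [[0,0,0],0,1]
    - [[0,0,0],0,1]

```text
clock: 14.15
eef_pos: [512.3, 14.6, 43.3]
eef_rot: [-3.141, 0.002, -0.229]
wrist_force: [-3.3, 6.8, 1.9]
finger_gap: 94.1
```

```bash
python3 st.py
```

```text
t 14.15 tcp [512.3  14.6  43.3] rot [-3.1409e+00  1.6000e-03 -2.2930e-01] clamp [-88.4 -24.6] Fcl [-4.73  5.85  1.89] gap 94.1
```

Request:
carry_out:
  deltas:
    - [[0,0.1,0],0,1]
    - [[0,0,0],0,1]
    - [[0,0,0],0,1]

```text
clock: 14.4
eef_pos: [512.1, 13.7, 43.3]
eef_rot: [-3.141, 0.002, -0.229]
wrist_force: [-3.8, 8.3, 1.8]
finger_gap: 94.2
```

```bash
python3 st.py; python3 snap.py k side top; python3 pad.py top_k side_k
```

```text
t 14.4 tcp [512.1  13.7  43.3] rot [-3.1408e+00  1.7000e-03 -2.2930e-01] clamp [-88.5 -25.6] Fcl [-5.53  7.29  1.84] gap 94.2
top_k 15 [211.92 167.05] clamp at z36 [  0.  114.9]
side_k 11 [282.81 178.84] clamp at z36 [  3.6 115.7]
```

View pics/top_k.png

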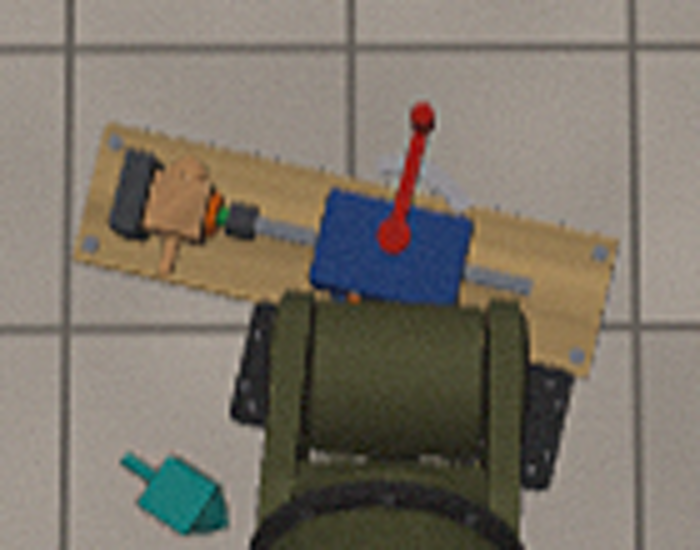

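Request:
carry_out:
  deltas:
    - [[0,0.1,0],0,1]
    - [[0,0.1,0],0,1]
    - [[0,0,0],0,1]
    - [[0,0,0],0,1]

```text
clock: 14.83
eef_pos: [511.6, 11.9, 43.3]
eef_rot: [-3.141, 0.002, -0.229]
wrist_force: [-4.3, 9.3, 2.2]
finger_gap: 93.9
```

```bash
python3 st.py
```

```text
t 14.83 tcp [511.6  11.9  43.3] rot [-3.1407e+00  1.8000e-03 -2.2930e-01] clamp [-88.5 -27.5] Fcl [-6.27  8.11  2.2 ] gap 93.9
```

Request:
carry_out:
  deltas:
    - [[0,0.1,0],0,1]
    - [[0,0.1,0],0,1]
    - [[0,0,0],0,1]
    - [[0,0,0],0,1]

```text
clock: 15.17
eef_pos: [511.2, 10.3, 43.3]
eef_rot: [-3.14, 0.002, -0.229]
wrist_force: [-3.4, 12.7, 2.7]
finger_gap: 93.9
```

```bash
python3 st.py; python3 snap.py l side top; python3 pad.py top_l side_l
```

```text
t 15.17 tcp [511.2  10.3  43.3] rot [-3.140e+00  1.800e-03 -2.294e-01] clamp [-88.5 -29.1] Fcl [-6.12 11.57  2.71] gap 93.9
top_l 15 [211.93 167.  ] clamp at z36 [  0.2 114.9]
side_l 9 [282.86 178.73] clamp at z36 [  3.7 116.3]
```

View pics/top_l.png

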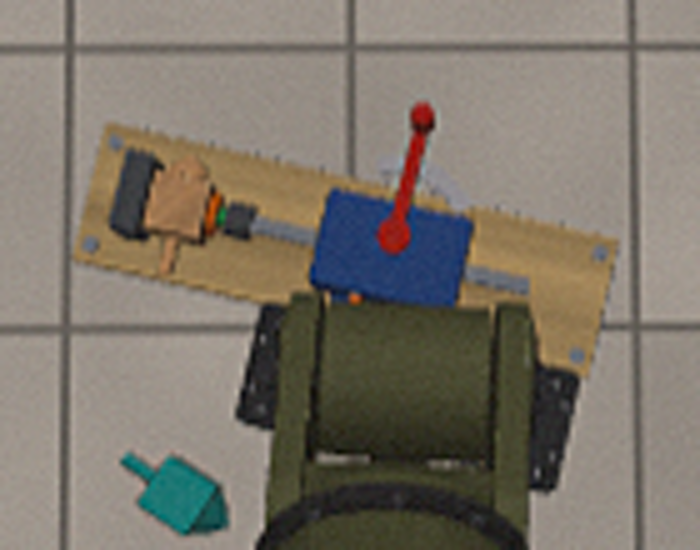

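View pics/side_l.png

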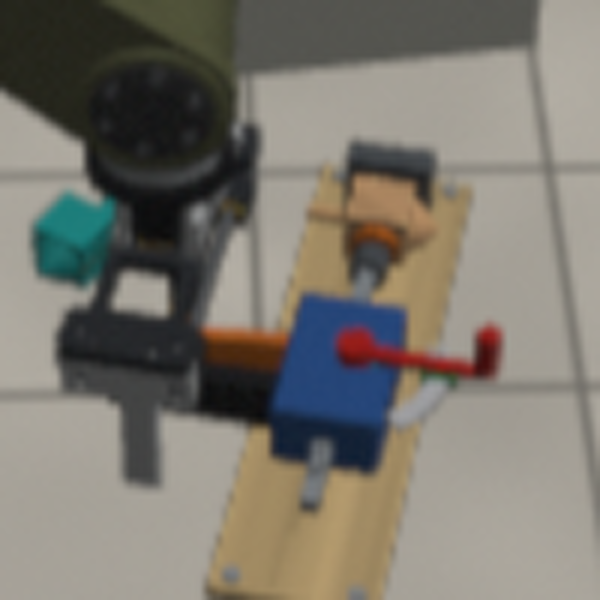

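```bash
python3 - <<'E'
from h import *
from fit import w
# sample along bar axis in top image, at z~36, clamp frame
ys=np.arange(85,125,.25);CL=[604,18.8,-.2265]
def bar(P,off): return w(CL,P)
for t in 'gijkl':
    p=np.load(f'top_{t}.npy').astype(np.float32);acc=0
    for dx in (-2,-1,0,1,2):
        uv=proj('top',w(CL,np.c_[np.full(len(ys),dx),ys,np.full(len(ys),38.)])).astype(np.float32)
        acc=acc+cv2.remap(p,uv[:,0][None],uv[:,1][None],cv2.INTER_LINEAR)[0]/5
    G=np.clip(acc[:,1]-(acc[:,0]+acc[:,2])/2,0,None);O=np.clip(acc[:,0]-acc[:,1]-40,0,None)*(acc[:,2]<60)
    print(t,'green integral',(G.sum()*.25/max(G.max(),1)).round(2),'raw',(G.sum()*.25).round(1),'green c',((G*ys).sum()/G.sum()).round(2),'orange c',((O*ys).sum()/O.sum()).round(2))
# rear end of bar: gray->wood profile
ys=np.arange(-125,-75,.5)
E
python3 - <<'E'
import sys;sys.path.insert(0,'.')
from h import *
import os;os.chdir('.')
from fit import w
CL=[604,18.8,-.2265];ys=np.arange(-140,-60,.25)
for t in 'bfghgijkl':
    p=np.load(f'top_{t}.npy').astype(np.float32);acc=0
    for dx in (-2,-1,0,1,2):
        uv=proj('top',w(CL,np.c_[np.full(len(ys),dx),ys,np.full(len(ys),34.)])).astype(np.float32)
        acc=acc+cv2.remap(p,uv[:,0][None],uv[:,1][None],cv2.INTER_LINEAR)[0]/5
    c=acc[:,0]-acc[:,2]; lo=c[-40:].mean();hi=c[:80].mean();th=(lo+hi)/2
    i=np.nonzero(c>th)[0].max();print(t,ys[i],lo,hi)
E
```

```text
g green integral 7.29 raw 554.6 green c 99.54 orange c 108.06
i green integral 7.37 raw 539.9 green c 105.5 orange c 113.63
j green integral 6.1 raw 451.9 green c 106.88 orange c 115.09
k green integral 5.2 raw 395.8 green c 107.49 orange c 115.1
l green integral 3.98 raw 281.8 green c 108.25 orange c 115.25
b -108.25 4.4429107 43.473812
f -99.5 -4.3189006 43.092842
g -93.5 -4.3348093 43.9211
h -88.0 -4.5611277 42.650795
g -93.5 -4.3348093 43.9211
i -87.5 -4.1300306 43.220863
j -86.25 -3.91422 43.191586
k -84.75 -4.0204163 43.41888
l -83.25 -6.3953133 42.845367
```

Request:
carry_out:
  deltas:
    - [[0,0,0],0,1]
    - [[0,0,0],0,1]
    - [[0,0,0],0,1]
    - [[0,0,0],0,1]
    - [[0,0,0],0,1]
    - [[0,0,0],0,1]
    - [[0,0,0],0,1]
    - [[0,0,0],0,1]
    - [[0,0,0],0,1]
    - [[0,0,0],0,1]

```text
clock: 16.1
eef_pos: [511.2, 10.3, 43.3]
eef_rot: [-3.14, 0.002, -0.229]
wrist_force: [-3.3, 11.7, 1.6]
finger_gap: 93.9
```

```bash
python3 st.py; python3 snap.py m top; python3 pad.py top_l top_m; python3 -c "
from cell import workorder;print(workorder.sign_off())"
```

```text
t 16.1 tcp [511.2  10.3  43.3] rot [-3.1401e+00  1.6000e-03 -2.2920e-01] clamp [-88.5 -29.1] Fcl [-5.84 10.63  1.61] gap 93.9
top_l 15 [211.93 167.  ] clamp at z36 [  0.2 114.9]
top_m 15 [211.92 166.99] clamp at z36 [  0.2 114.9]
the job is handed in; nothing more can be done
None
```

I set the lever to the green mark and pumped the trigger until the pad pressed the dreidel against the fixed jaw. I then handed the job in at about 16 s with the trigger still squeezed; no verdict was reported.

- **Lever:** I gripped the knob, swung it to the mark and let go. Both cameras put it within about 0.01 rad of the mark.
- **Pumping:** It took four full pumps and a fifth, careful one to about the trigger's stop, all by drawing the roll towards the handle with the front finger.
- **Pad pressure:** The pad stopped moving once the dreidel met the jaw, then the plunger sank in. My estimates of how far disagree: 2.7 mm from the bar's rear end, 3.3 mm from the trigger travel and 4.4 mm from the green still showing. That is roughly 5 to 9 N on the dreidel, inside the 3 to 13 N limits, but at the low end it is less than the half-sunk 4.5 mm you asked for.
- **Final hold:** After nearly a second of holding, the arm was steady at about 11 N on the trigger and the pad had not moved. I did not check the final 11 N against the pad force, because the trigger was close to its stop there.
- **Frame offset:** My measured clamp position was off by about 2 mm along the bar, judged by where the trigger hit its stop. I allowed for this by going on contact rather than on the cameras.
- **Other things on the sill:** I kept clear of them but did not re-measure where they stand at the end.

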